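# Index the mug stand to the next print position

### The job

Turn the swivel mug stand on to its next print position: pull its spring lock ring up out of the notch it sits in, swing the arm anticlockwise (seen from above) to the very next notch and let the ring spring fully down there, so the stand is locked. Do not skip a notch, do not force the lock pin sideways or press it hard onto the notched plate, keep the mug standing in its seat and leave the two spare mugs where they are; end with your hand off.

Things in the scene. Friction and masses are not known exactly. Their poses are not given: they have to be found in the camera images.
- base: Swivel mug stand: round grey foot, 236 mm across and 20 mm high, fixed to the table. Origin on the table, on the stand's vertical turning axis; x points from the axis to the first notch (where the lock starts), z up. A grey post with a black rubber shell, 112 mm high, is fixed to it, 155 to 200 mm from the axis, 228 degrees anticlockwise from x.
- plate: Notched rim on the foot, with the aluminium sector clamped on it; origin and axes as the base. A curved wall 16 mm wide, its middle 85 mm from the axis, level top 33 mm above the table. Between notches the top is smooth: the pin rides on it under its spring and drops by itself when over a notch.
- head (a joint): Angle (rad) of the aluminium swivel arm, positive anticlockwise seen from above, 0 at the first notch, stops at -0.06 and 1.75. Arm 26 mm wide, top 48 mm above the table; lock 85 mm from the axis on one side, mug seat 66 mm on the other. It turns stiffly (2 to 5 N at the ring) and stays where it is left; with the pin in a notch it is locked but for about 1 mm of play.
- plunger (a joint): Height of the lock ring and pin (m): 0 fully down (locked), 0.014 at its upper stop. Above 0.009 the pin is clear of the plate; riding on the plate's top it reads 0.008 to 0.009. The spring pushes down with 8 N at 0, 11.5 N when riding, 13 N at the upper stop. The pin is slender: keep any load between it and the plate under 25 N.
- ring: Steel pull ring on the lock pin, upright, 40 mm outside, 22 mm inside diameter, of 9 mm round bar. Origin at its centre, 85 mm above the table when fully down. x points radially away from the axis, in the ring's plane; y is square to its flat side (direction of swing, anticlockwise); z up. It turns with the arm only. Below it a barrel 24 mm across, its top 60 mm above the table.
- seat (a point): Centre of the floor of the round mug seat on the arm (inside diameter 90 mm, rim 6 mm high), 48 mm above the table.
- mug: White mug, 80 mm across and 95 mm high, standing loose in the seat. Origin at the centre of its underside, z up its axis, handle towards its y.
- spare_a: White spare mug, 80 mm across, 95 mm high, loose on the table beside the stand. Origin at the centre of its underside.
- spare_b: Lower white spare mug, 86 mm across, 75 mm high, loose on the table beside the stand. Origin at the centre of its underside.
- first_notch (a point): Middle of the first notch, at the rim's top. Notches are 10.4 mm wide for the 8 mm round-nosed pin, which rests on the rim when more than about 3 mm out. The next notch is in a hand-clamped sector, so its place is not exactly known: 38 to 58 degrees (0.66 to 1.01 rad) anticlockwise of the first. The one after that, not wanted, is 30 degrees farther.
There are look-alikes about, which are no part of the job. What is shaped like the mug but orange or red is not meant.

How it is judged:
By the outcome, as a careful person would: the job done as asked, in the order asked, and still so for the second after the job is handed in, with the robot touching nothing.
It also fails if it takes over 51 s, if anything falls off the work surface, if the arm or the gripper's body presses on something with over 40 N, if the wrist force passes 120 N, or if a joint passes its speed limit or range.

### The arm

A 6-joint arm with a two-finger parallel gripper is mounted at the origin on the work surface. World frame = base frame: x ahead of the robot, y to its left, z up, the work surface at z = 0. Lengths are in m, angles in rad, forces in N, time in s.
With the tool pointing down it reaches from about 0.375 to 0.975 m from the base axis. Payload 3.8 kg.
Tool frame: the origin (TCP) lies at the very end of the fingers, on their centre line; the grasp point (between the pads) lies 19 mm behind it (bot.pinch_z is the distance from the TCP to the grasp point, in m); x points along the fingers, y is the direction in which the jaws open and shut, and the axes are right-handed (so a half turn about x gives the same grasp; the last joint's range is limited). The gripper opens to 85 mm and grips with 20 to 120 N. Pads are 22 mm wide; open, the fingers measure 114 mm over their backs; the gripper's body (76 mm by 85 mm) begins 54 mm behind the grasp point. The pads swing forward as they close: fully open they stand 13 mm farther back than shut.
Start: joints at [-1.383, 0.264, 1.604, -0, 1.274, -0.037], TCP at [0.15, -0.658, 0.231] pointing down, gripper open.
Joint ranges: [-2.63, 2.63], [-0.94, 2.18], [0.31, 2.57], [-1.31, 4.45], [0, 2.66], [-2.55, 2.55]. Speed limits (rad/s): [2.57, 2.57, 3.14, 3.14, 3.14, 3.14].

### API

Orientations are given as a rotation vector (axis times angle).
In Python, from workcell import monitor, imaging, finish_job, bot gives the robot as it stands.
- The arm moves only by the tool jog_arm, never from a script. Its argument "rows" is a list of rows, each a list of 7 numbers: the shift along the tool's x, y, z in m, then the turn, a rotation vector about the tool's x, y, z in rad, then the opening in per cent of the stroke, from 0 (shut) to 100 (fully open). A call has 1 to 20 rows; each row is the pose to reach, as a shift and turn from the pose measured when the call began, along the tool's axes at that moment; what a row does not reach only later rows make up. A row lasts 1/10 s, in which the tool goes at most 50 mm and 8.59 degrees, less where a joint would pass 70% of its speed; a pose out of reach is approached as far as the arm can. A call with a gripper value outside its range is refused whole. The fingers move at their own pace and stop on an object; "force" is the grip in N (left out, the last holds). Time passes only in rows, so rows that repeat a pose let the fingers close. It gives the time, the measured TCP pose, the force and the opening at its end, in the units of the state.
- monitor.read_state(): the state, without advancing time (a new reading comes with each control period).
- imaging.read_camera(name): name is "scene" or "top" or "wrist"; returns the picture (400x640x3 uint8, blue, green, red); there is no depth.
- imaging.camera_params(name): a dict with "fx", "fy", "cx", "cy" (pixels), "T" (4x4, takes a point from camera to world coordinates); the wrist camera has in their place "T_tool_cam" (4x4, takes a point from camera to tool coordinates, whose origin is the TCP and whose axes are the tool frame's). Camera axes: x right, y down, z forward; pixel columns grow to the right and rows downward; lengths in m; the calibration is good to about 2 mm. The wrist camera is an equidistant fisheye: a pixel r from the principal point sees the ray r / f radians off the axis. A picture is of the moment at which its call begins: read the wrist's pose just before it. camera_params takes no time and is no camera call.
- finish_job(): hands the job in, once; it reports no verdict.
The state is a dict: "time": time; "q": joint angles; "joint_vel": joint speeds; "joint_torque": joint torques, N m; "tool_pos": TCP position; "tcp_rot": TCP orientation; "wrist_force": force on the tool from outside, world axes, zero at the start; "torque": the same for the moment, N m; "width": opening from 0.0 (shut) to 1.0 (fully open).
Only numpy, scipy, OpenCV 4.12 (cv2) and the standard library are available. Lean on these libraries where they do the work, as an engineer would, in place of code of your own. Each camera call takes 0.05 s, during which the arm holds its last target. There are 200 camera calls.

## Working session

There is one attempt and no reset: what is moved stays moved. The work goes in short steps, Python scripts to look and compute and a tool call to move; the robot and the scene stay as the last step left them, time stands still between calls to the robot, and variables do not carry over. Pictures are saved under pics/ and viewed, about 8 in all and at most 12, crops included, and the job is handed in when it is done.

Besides the shell and the picture viewer there is one more tool, called after "Request:" by a JSON object that holds its "fn" and its "kwargs", one argument or row to a line. jog_arm: Moves the arm, as the interface text tells. Its arguments: {"type":"object","properties":{"rows":{"type":"array","items":{"type":"array","items":{"type":"number"}}},"force":{"type":"number"}},"required":["rows"]}

```bash
mkdir -p pics; ls; python3 - <<'E'
from workcell import monitor, imaging, bot
import cv2,numpy as np
np.set_printoptions(precision=4,suppress=True)
s=monitor.read_state(); print(s); print(bot.pinch_z,[a for a in dir(bot) if a[0]!='_'])
for n in("scene","top","wrist"):
    p=imaging.camera_params(n);print(n,p)
    cv2.imwrite(f"pics/{n}0.png",imaging.read_camera(n))
E
```

```text
pics
{'time': 0.0, 'q': array([-1.3829,  0.2648,  1.6054,  0.    ,  1.2737, -0.0369]), 'joint_vel': array([-0.0012, -0.0008, -0.0001, -0.0003,  0.0011,  0.0023]), 'joint_torque': array([ -0.0009, -51.5109, -36.7319,  -0.0003,   0.013 ,  -0.    ]), 'tool_pos': array([ 0.1503, -0.6573,  0.23  ]), 'tcp_rot': array([ 2.1033,  0.2397, -2.1036]), 'wrist_force': array([ 0.2523, -0.1092, -0.1242]), 'torque': array([ 0.0299,  0.014 , -0.0787]), 'width': 0.9999666626125653}
0.0187 ['MotionError', 'pinch_z']
scene {'fx': 477.5513109744944, 'fy': 477.5513109744944, 'cx': 320.9430463388963, 'cy': 202.47275416671903, 'T': array([[-0.2616,  0.6996, -0.665 ,  1.2993],
       [ 0.9651,  0.2005, -0.1687,  0.2636],
       [ 0.0153, -0.6859, -0.7276,  0.8531],
       [ 0.    ,  0.    ,  0.    ,  1.    ]])}
top {'fx': 399.7715145043587, 'fy': 399.7715145043587, 'cx': 321.0747009023768, 'cy': 202.80850068451682, 'T': array([[ 0.0114, -0.9841,  0.1771,  0.4337],
       [-0.9998, -0.0085,  0.0175,  0.0948],
       [-0.0157, -0.1773, -0.984 ,  1.0639],
       [ 0.    ,  0.    ,  0.    ,  1.    ]])}
wrist {'fx': 309.70691628693146, 'fy': 309.70691628693146, 'cx': 321.4478389433537, 'cy': 202.78072234262964, 'T_tool_cam': array([[ 0.0002, -0.2791,  0.9603, -0.1421],
       [ 1.    ,  0.0015,  0.0002,  0.0007],
       [-0.0015,  0.9603,  0.2791, -0.0709],
       [ 0.    ,  0.    ,  0.    ,  1.    ]])}
```

View pics/top0.png

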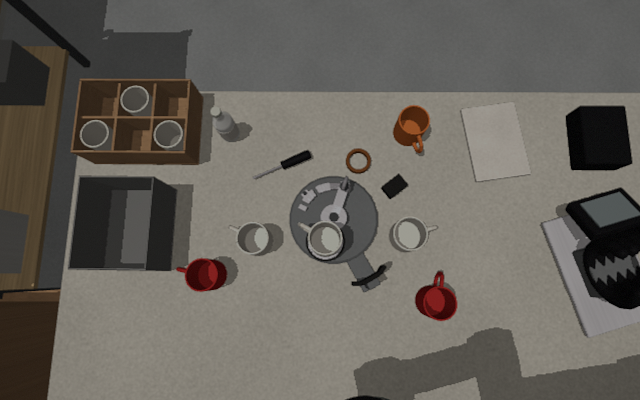

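View pics/scene0.png

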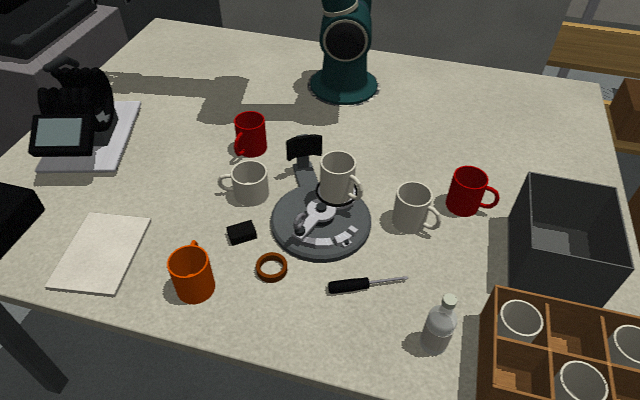

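The top view shows the stand's foot at about (333,220), the ring at (346,184) on the far side, and notched sector pieces at (320,187) and (308,200). The mug is at (325,240), the spares at (253,238) and (410,233), and the post at (370,278). I'll enlarge both views.

```bash
cat > h.py <<'E'
import numpy as np
from workcell import imaging
from scipy.spatial.transform import Rotation as R
def ray(n,u,v):
    p=imaging.camera_params(n);T=p["T"]
    d=T[:3,:3]@np.array([(u-p["cx"])/p["fx"],(v-p["cy"])/p["fy"],1]);return T[:3,3],d
def at(n,u,v,z):
    o,d=ray(n,u,v);return o+d*(z-o[2])/d[2]
def proj(n,P):
    p=imaging.camera_params(n);T=p["T"];c=(np.atleast_2d(P)-T[:3,3])@T[:3,:3]
    return np.c_[p["fx"]*c[:,0]/c[:,2]+p["cx"],p["fy"]*c[:,1]/c[:,2]+p["cy"]]
def wproj(s,P):
    p=imaging.camera_params("wrist");T=p["T_tool_cam"];Rt=R.from_rotvec(s["tcp_rot"]).as_matrix()
    t=(np.atleast_2d(P)-s["tool_pos"])@Rt;c=(t-T[:3,3])@T[:3,:3]
    r=np.hypot(c[:,0],c[:,1]);th=np.arctan2(r,c[:,2])
    return np.c_[p["fx"]*th*c[:,0]/r+p["cx"],p["fy"]*th*c[:,1]/r+p["cy"]]
def wat(s,u,v,z):
    p=imaging.camera_params("wrist");T=p["T_tool_cam"];Rt=R.from_rotvec(s["tcp_rot"]).as_matrix()
    a,b=u-p["cx"],v-p["cy"];r=np.hypot(a,b);th=r/p["fx"]
    d=Rt@(T[:3,:3]@np.array([a/r*np.sin(th),b/r*np.sin(th),np.cos(th)]))
    o=s["tool_pos"]+Rt@T[:3,3];return o+d*(z-o[2])/d[2]
E
python3 - <<'E'
import cv2,numpy as np
a=cv2.imread("pics/top0.png")[165:265,280:386];b=cv2.imread("pics/scene0.png")[165:265,265:375]
f=lambda i:cv2.resize(i,(396,600) if 0 else (int(i.shape[1]*3.7),int(i.shape[0]*3.7)),interpolation=cv2.INTER_CUBIC)
cv2.imwrite("pics/c1.png",np.hstack([f(a),f(b)]))
E
```

```text
(no output)
```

View pics/c1.png

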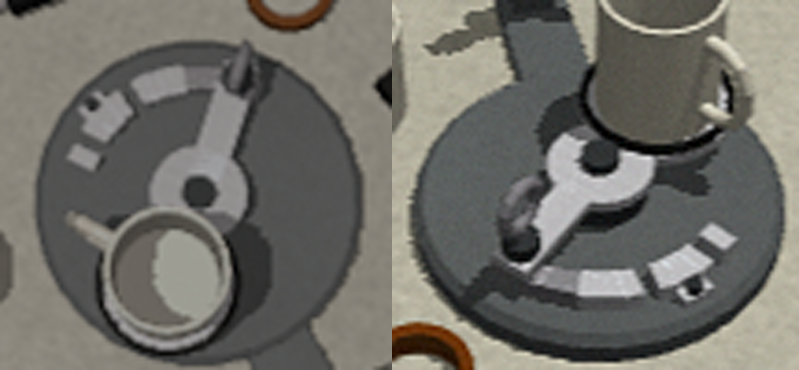

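The crops show the hub at top pixel (334,216) and the ring at (345,183). The first gap anticlockwise, which should be the next notch, is at top (316.8,191.5), and the gap after it is at (306,202).

```bash
python3 - <<'E'
from h import *
import cv2
np.set_printoptions(precision=4,suppress=True)
c=lambda x,y:(280+x/3.7,165+y/3.7)
d=lambda x,y:(265+(x-392)/3.7,165+y/3.7)
# foot ellipse from top
from scipy.optimize import least_squares
print("foot c",at("top",*c(199,202),.02),"left",at("top",*c(36,195),.02),"right",at("top",*c(362,195),.02), "far",at("top",*c(197,41),.02))
print("hub",at("top",*c(200,192),.05), at("scene",*d(601,158),.05))
print("foot scene", at("scene",*d(413,202),.02), at("scene",*d(784,208),.02), at("scene",*d(588,350),.02))
print("ring top", at("top",*c(245,43),.105),at("top",*c(239,66),.085))
print("ring sc", at("scene",*d(519,208),.085))
A=at("top",*c(200,192),.05)[:2]
for n,f,z,L in(("top",c,.033,[(136,98),(96,138),(222,78)]),("scene",d,.033,[(647,282),(703,250),(540,285)])):
  for u in L:
    P=at(n,*f(*u),z)[:2]-A; print(n,u,np.hypot(*P),np.degrees(np.arctan2(P[1],P[0])))
P=at("top",*c(239,66),.085)[:2]-A;print(np.hypot(*P),np.degrees(np.arctan2(P[1],P[0])))
P=at("scene",*d(519,208),.085)[:2]-A;print(np.hypot(*P),np.degrees(np.arctan2(P[1],P[0])))
P=at("top",*c(168,275),.143)[:2]-A;print("mug",np.hypot(*P),np.degrees(np.arctan2(P[1],P[0])))
E
```

```text
foot c [0.577  0.0794 0.02  ] left [0.581  0.1956 0.02  ] right [ 0.5831 -0.0364  0.02  ] far [0.6948 0.0815 0.02  ]
hub [0.5799 0.0792 0.05  ] [0.5808 0.0829 0.05  ]
foot scene [ 0.6225 -0.0272  0.02  ] [0.5635 0.1975 0.02  ] [0.7029 0.1085 0.02  ]
ring top [0.6724 0.0507 0.105 ] [0.6613 0.0538 0.085 ]
ring sc [0.6629 0.0556 0.085 ]
top (136, 98) 0.08325321226432172 33.2693184673445
top (96, 138) 0.08400875339616862 61.238769028667
top (222, 78) 0.08607509244886671 -10.357941216033865
scene (647, 282) 0.09117028884373861 34.92384857188412
scene (703, 250) 0.08901667402650694 62.126991018130965
scene (540, 285) 0.09461731603379263 -4.9482408268694265
0.08531832154059325 -17.319978717903144
0.08631391956123524 -15.86804548806373
mug 0.0690269997725581 162.2515763719176
```

The axis is at about (0.579,0.080). The ring bears -17° and the mug 163°, which agree. The next notch lies about 50° on from the first. Now I'll work out the approach to hover above the ring.

```bash
cat >> h.py <<'E'
def plan(s,pos,yaw_y):
    "tool pointing down, tool y along world angle yaw_y(deg) -> row shift and turn"
    R0=R.from_rotvec(s["tcp_rot"]).as_matrix();a=np.radians(yaw_y)
    x=np.array([0,0,-1.]);y=np.array([np.cos(a),np.sin(a),0]);Rt=np.c_[x,y,np.cross(x,y)]
    return np.r_[R0.T@(np.array(pos)-s["tool_pos"]),R.from_matrix(R0.T@Rt).as_rotvec()]
E
python3 - <<'E'
from h import *
from workcell import monitor
np.set_printoptions(precision=4,suppress=True)
s=monitor.read_state();print(R.from_rotvec(s["tcp_rot"]).as_matrix(),s["q"])
for y in(73,-107): print(y,plan(s,[.661,.054,.17],y))
E
```

```text
[[-0.0003  0.2229 -0.9748]
 [ 0.0018 -0.9748 -0.2229]
 [-1.     -0.0018 -0.0001]] [-1.3829  0.2646  1.6051  0.      1.2737 -0.0369]
73 [ 0.0613 -0.5796 -0.6564 -2.6201 -0.0024  0.0005]
-107 [ 0.0613 -0.5796 -0.6564  0.5215  0.0004  0.0018]
```

Request:
{"fn": "jog_arm", "kwargs": {
  "rows": [
    [0.03,-0.58,-0.656,0.52,0,0,100],
    [0.03,-0.58,-0.656,0.52,0,0,100],
    [0.03,-0.58,-0.656,0.52,0,0,100],
    [0.03,-0.58,-0.656,0.52,0,0,100],
    [0.03,-0.58,-0.656,0.52,0,0,100],
    [0.03,-0.58,-0.656,0.52,0,0,100],
    [0.03,-0.58,-0.656,0.52,0,0,100],
    [0.03,-0.58,-0.656,0.52,0,0,100],
    [0.03,-0.58,-0.656,0.52,0,0,100],
    [0.03,-0.58,-0.656,0.52,0,0,100],
    [0.03,-0.58,-0.656,0.52,0,0,100],
    [0.03,-0.58,-0.656,0.52,0,0,100],
    [0.03,-0.58,-0.656,0.52,0,0,100],
    [0.03,-0.58,-0.656,0.52,0,0,100],
    [0.03,-0.58,-0.656,0.52,0,0,100],
    [0.03,-0.58,-0.656,0.52,0,0,100],
    [0.03,-0.58,-0.656,0.52,0,0,100],
    [0.03,-0.58,-0.656,0.52,0,0,100],
    [0.03,-0.58,-0.656,0.52,0,0,100],
    [0.03,-0.58,-0.656,0.52,0,0,100]
  ]
}}

```text
time: 2.15
tool_pos: [0.6602, 0.0547, 0.2005]
tcp_rot: [-2.061, 0.304, 2.066]
wrist_force: [0.5, -0.8, -0.4]
width: 1.004
```

Request:
{"fn": "jog_arm", "kwargs": {
  "rows": [
    [0,0,0,0,0,0,100],
    [0,0,0,0,0,0,100],
    [0,0,0,0,0,0,100]
  ]
}}

```text
time: 2.45
tool_pos: [0.6597, 0.0536, 0.2006]
tcp_rot: [-2.06, 0.306, 2.065]
wrist_force: [-0.1, 0.4, -0.1]
width: 0.995
```

```bash
python3 - <<'E'
from h import *
from workcell import monitor
import cv2
np.set_printoptions(precision=4,suppress=True)
s=monitor.read_state();print(s["time"],s["tool_pos"],s["q"],s["wrist_force"],plan(s,[.661,.054,.19],-107))
i=imaging.read_camera("wrist");np.save("s1.npy",np.r_[s["tool_pos"],s["tcp_rot"]])
cv2.imwrite("pics/w1.png",i)
E
```

```text
2.45 [0.6597 0.0536 0.2006] [0.0428 0.2602 1.6658 0.0012 1.2175 1.9082] [-0.054   0.3602 -0.0926] [ 0.0106 -0.0008 -0.0011  0.0016  0.0022  0.0005]
```

View pics/w1.png

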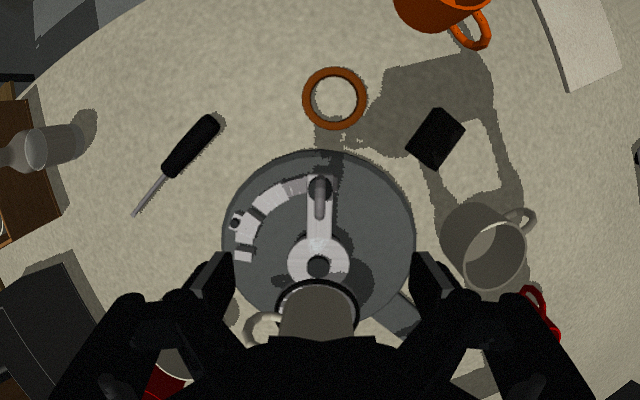

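The wrist view shows the hub at (318,265), the ring at about (320,197), and the sector gaps to the left at about (256,211) and (244,240). I'll enlarge it, with predicted overlays drawn on.

```bash
python3 - <<'E'
from h import *
import cv2
v=np.load("s1.npy");s=dict(tool_pos=v[:3],tcp_rot=v[3:])
i=cv2.imread("pics/w1.png")[150:290,215:415];i=cv2.resize(i,None,fx=4,fy=4,interpolation=cv2.INTER_CUBIC)
A=np.array([.579,.080])
def pt(r,a,z,col):
    P=np.r_[A+r*np.array([np.cos(np.radians(a)),np.sin(np.radians(a))]),z]
    u=(wproj(s,P)[0]-[215,150])*4+1.5;cv2.circle(i,tuple(int(round(q)) for q in u),2,col,-1)
pt(0,0,.048,(0,0,255))
for a in range(0,360,10): pt(.118,a,.02,(0,255,0))
for a in(-17,33,63):
    for r in(.077,.093): pt(r,a,.033,(0,255,255))
pt(.085,-17,.105,(255,0,255));pt(.085,-17,.065,(255,0,255))
cv2.imwrite("pics/w1c.png",i)
E
```

```text
(no output)
```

View pics/w1c.png

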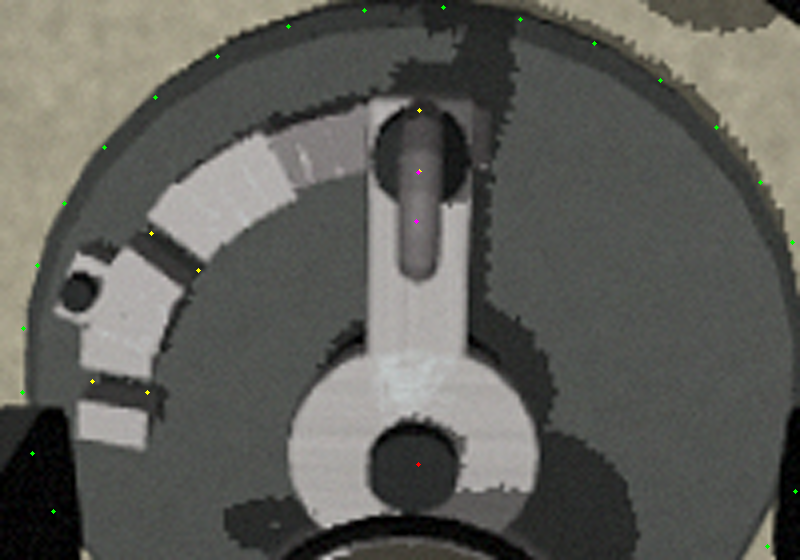

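The overlay fits within 1–2 mm. The ring sits on its predicted place, and the next notch lies at about 34°, so the head has to turn about 51°. Descending now.

Request:
{"fn": "jog_arm", "kwargs": {
  "rows": [
    [0.04,-0.0015,0,0.0016,0.0022,0,45],
    [0.07,-0.0015,0,0.0016,0.0022,0,45],
    [0.09,-0.0015,0,0.0016,0.0022,0,45],
    [0.105,-0.0015,0,0.0016,0.0022,0,45],
    [0.115,-0.0015,0,0.0016,0.0022,0,45],
    [0.122,-0.0015,0,0.0016,0.0022,0,45],
    [0.128,-0.0015,0,0.0016,0.0022,0,45],
    [0.13,-0.0015,0,0.0016,0.0022,0,45],
    [0.13,-0.0015,0,0.0016,0.0022,0,45],
    [0.13,-0.0015,0,0.0016,0.0022,0,45]
  ],
  "force": 20
}}

```text
time: 3.5
tool_pos: [0.6606, 0.0553, 0.0715]
tcp_rot: [-2.063, 0.307, 2.06]
wrist_force: [0.3, 1.0, -1.0]
width: 0.456
```

```bash
python3 - <<'E'
from h import *
from workcell import monitor
import cv2
np.set_printoptions(precision=4,suppress=True)
s=monitor.read_state();print(s["time"],s["tool_pos"],s["wrist_force"],s["width"],plan(s,[.6603,.0551,.071],-107))
i=imaging.read_camera("wrist");np.save("s2.npy",np.r_[s["tool_pos"],s["tcp_rot"]])
cv2.imwrite("pics/w2.png",i)
c=cv2.resize(i[180:380,200:440],None,fx=3,fy=3,interpolation=cv2.INTER_CUBIC)
P=s["tool_pos"]
Rt=R.from_rotvec(s["tcp_rot"]).as_matrix()
for dx in(-.04,-.0187,0):
    u=(wproj(s,P+Rt@[dx,0,0])[0]-[200,180])*3+1;cv2.circle(c,tuple(int(q) for q in u),2,(0,0,255),-1)
cv2.imwrite("pics/w2c.png",c)
E
```

```text
3.5 [0.6606 0.0553 0.0715] [ 0.3123  1.0037 -0.9814] 0.4560814685271107 [ 0.0005  0.0003  0.0002  0.0002 -0.0014  0.001 ]
```

View pics/w2c.png

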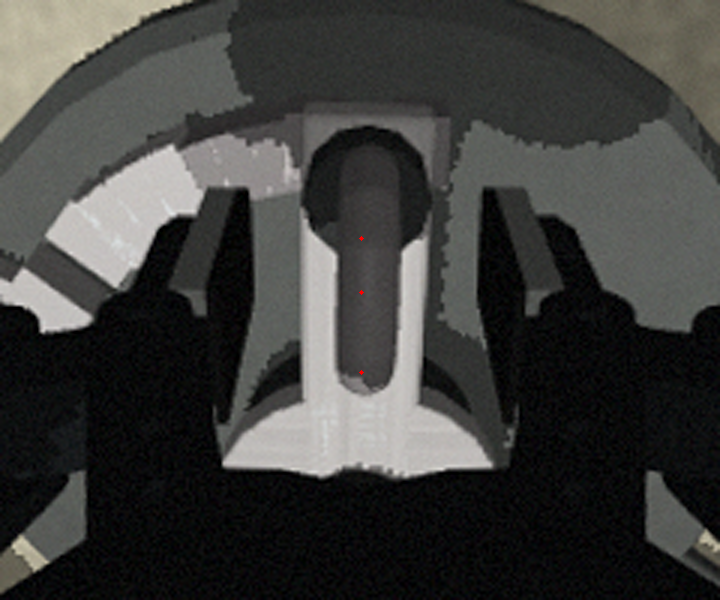

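The ring is centred between the pads to within about 0.5 mm: the pads are at columns 252 and 478, and the ring spans 337–400. Closing gently.

Request:
{"fn": "jog_arm", "kwargs": {
  "rows": [
    [0,0.0005,0,0,0,0,20],
    [0,0.0005,0,0,0,0,14],
    [0,0.0005,0,0,0,0,10],
    [0,0.0005,0,0,0,0,6],
    [0,0.0005,0,0,0,0,2],
    [0,0.0005,0,0,0,0,0],
    [0,0.0005,0,0,0,0,0]
  ],
  "force": 20
}}

```text
time: 4.25
tool_pos: [0.6609, 0.0551, 0.072]
tcp_rot: [-2.064, 0.307, 2.059]
wrist_force: [-0.6, 1.7, 3.8]
width: 0.1
```

Request:
{"fn": "jog_arm", "kwargs": {
  "rows": [
    [0,0,0,0,0,0,0],
    [0,0,0,0,0,0,0],
    [0,0,0,0,0,0,0]
  ],
  "force": 60
}}

```text
time: 4.55
tool_pos: [0.661, 0.0553, 0.0722]
tcp_rot: [-2.064, 0.306, 2.058]
wrist_force: [0.8, 2.0, 2.9]
width: 0.088
```

Request:
{"fn": "jog_arm", "kwargs": {
  "rows": [
    [-0.002,0,0,0,0,0,0],
    [-0.004,0,0,0,0,0,0],
    [-0.006,0,0,0,0,0,0],
    [-0.008,0,0,0,0,0,0],
    [-0.01,0,0,0,0,0,0],
    [-0.0115,0,0,0,0,0,0],
    [-0.0115,0,0,0,0,0,0],
    [-0.0115,0,0,0,0,0,0]
  ]
}}

```text
time: 5.35
tool_pos: [0.6608, 0.0553, 0.0807]
tcp_rot: [-2.063, 0.307, 2.059]
wrist_force: [7.6, 1.8, -11.5]
width: 0.084
```

```bash
python3 - <<'E'
from h import *
from workcell import monitor
np.set_printoptions(precision=4,suppress=True)
s=monitor.read_state();print(s)
A=np.array([.579,.080]);d=s["tool_pos"][:2]-A;print(np.hypot(*d),np.degrees(np.arctan2(d[1],d[0])))
print(plan(s,np.r_[s["tool_pos"]],-107))
E
```

```text
{'time': 5.35, 'q': array([0.0452, 0.3648, 1.7655, 0.0015, 1.0091, 1.9123]), 'joint_vel': array([-0.0004, -0.0001, -0.0007, -0.0003, -0.    ,  0.0002]), 'joint_torque': array([ -0.9136, -59.5789, -33.8017,  -0.739 ,   2.4187,  -0.2998]), 'tool_pos': array([0.6608, 0.0553, 0.0807]), 'tcp_rot': array([-2.063 ,  0.3066,  2.0589]), 'wrist_force': array([  7.6051,   1.838 , -11.4998]), 'torque': array([ 0.4119, -1.152 , -0.2744]), 'width': 0.08449861920512473}
0.08540538204436805 -16.82240430191853
[ 0.      0.      0.     -0.0004 -0.0017  0.0019]
```

Request:
{"fn": "jog_arm", "kwargs": {
  "rows": [
    [-0.004,0,0,0,0,0,0],
    [-0.0055,0,0,0,0,0,0],
    [-0.0065,0,0,0,0,0,0],
    [-0.0065,0,0,0,0,0,0],
    [-0.0065,0,0,0,0,0,0]
  ]
}}

```text
time: 5.85
tool_pos: [0.6607, 0.0553, 0.0841]
tcp_rot: [-2.063, 0.307, 2.059]
wrist_force: [7.5, 3.0, -12.9]
width: 0.084
```

```bash
python3 - <<'E'
from h import *
from workcell import monitor
import cv2
np.set_printoptions(precision=4,suppress=True)
s=monitor.read_state();print(s["time"],s["tool_pos"],s["wrist_force"],s["width"])
i=imaging.read_camera("wrist");a=cv2.resize(i[180:340,220:430],None,fx=2,fy=2)
j=imaging.read_camera("scene");b=cv2.resize(j[170:250,270:375],None,fx=4,fy=4)
cv2.imwrite("pics/c3.png",np.hstack([a,b[:320]]))
A=np.array([.579,.080]);p=s["tool_pos"][:2]
for th in range(0,49,4):
    M=R.from_rotvec([0,0,np.radians(th)]).as_matrix()
    q=A+(M[:2,:2]@(p-A));print(th,plan(s,np.r_[q,s["tool_pos"][2]],-107+th))
E
```

```text
5.85 [0.6607 0.0553 0.0841] [  7.5402   2.9677 -12.9323] 0.08421830282830854
0 [ 0.      0.      0.     -0.0004 -0.0014  0.0019]
4 [ 0.     -0.006   0.0002 -0.0702 -0.0015  0.0019]
8 [ 0.     -0.0119  0.0009 -0.14   -0.0015  0.0018]
12 [ 0.     -0.0177  0.0019 -0.2099 -0.0016  0.0018]
16 [ 0.     -0.0235  0.0034 -0.2797 -0.0017  0.0017]
20 [ 0.     -0.0292  0.0052 -0.3495 -0.0017  0.0017]
24 [ 0.0001 -0.0347  0.0075 -0.4193 -0.0018  0.0016]
28 [ 0.0001 -0.04    0.0101 -0.4891 -0.0019  0.0016]
32 [ 0.0001 -0.0452  0.0131 -0.5589 -0.0019  0.0015]
36 [ 0.0001 -0.0501  0.0165 -0.6287 -0.002   0.0014]
40 [ 0.0001 -0.0548  0.0202 -0.6986 -0.002   0.0014]
44 [ 0.0001 -0.0592  0.0242 -0.7684 -0.0021  0.0013]
48 [ 0.0001 -0.0633  0.0285 -0.8382 -0.0021  0.0012]
```

View pics/c3.png

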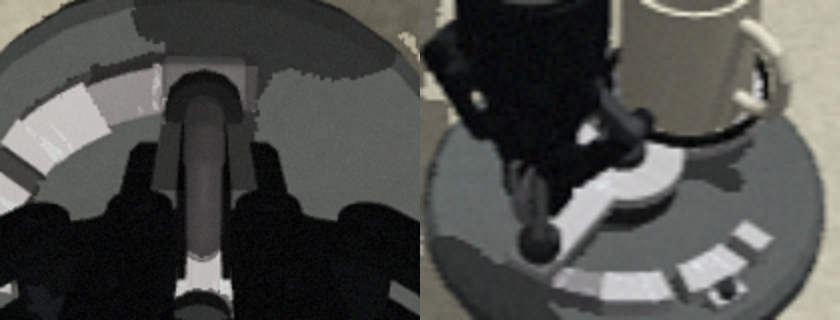

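The ring is up about 12 mm at roughly 13 N, as the spring figures predict. Swinging the first part of the arc, holding the lift offset.

Request:
{"fn": "jog_arm", "kwargs": {
  "rows": [
    [-0.0028,-0.002,0,-0.023,0,0,0],
    [-0.0028,-0.004,0.0001,-0.046,0,0,0],
    [-0.0028,-0.006,0.0002,-0.07,0,0,0],
    [-0.0028,-0.009,0.0005,-0.105,0,0,0],
    [-0.0028,-0.0119,0.0009,-0.14,0,0,0],
    [-0.0028,-0.0148,0.0014,-0.175,0,0,0],
    [-0.0028,-0.0177,0.0019,-0.21,0,0,0],
    [-0.0028,-0.0206,0.0026,-0.245,0,0,0],
    [-0.0028,-0.0235,0.0034,-0.28,0,0,0],
    [-0.0028,-0.0264,0.0042,-0.315,0,0,0],
    [-0.0028,-0.0292,0.0052,-0.35,0,0,0]
  ]
}}

```text
time: 7.05
tool_pos: [0.6649, 0.0845, 0.0839]
tcp_rot: [2.198, 0.06, -2.191]
wrist_force: [8.6, 2.2, -13.2]
width: 0.088
```

```bash
cat > arc.py <<'E'
import sys
from h import *
from workcell import monitor
np.set_printoptions(precision=4,suppress=True)
s=monitor.read_state();A=np.array([.579,.080]);p=s["tool_pos"];d=p[:2]-A
y=R.from_rotvec(s["tcp_rot"]).as_matrix()[:,1];yaw=np.degrees(np.arctan2(y[1],y[0]))
a=np.degrees(np.arctan2(d[1],d[0]));t=np.radians(a);F=s["wrist_force"]
print(s["time"],p,"r",np.hypot(*d),"ang",a,"yaw-eq",yaw+90,"F",F,"Frad",F[0]*np.cos(t)+F[1]*np.sin(t),"Ftan",-F[0]*np.sin(t)+F[1]*np.cos(t),"w",s["width"])
for g in map(float,sys.argv[1:]):
    q=A+.0854*np.array([np.cos(np.radians(g)),np.sin(np.radians(g))]);print(g,plan(s,np.r_[q,p[2]],g-90))
E
python3 arc.py 7 11 15 19 23 27 29
```

```text
7.05 [0.6649 0.0845 0.0839] r 0.0860044090375519 ang 2.968852623817417 yaw-eq 3.0969812529608163 F [  8.6327   2.1562 -13.1543] Frad 8.732793139135264 Ftan 1.7061884158608098 w 0.08775314132100848
7.0 [ 0.     -0.006   0.0008 -0.0681 -0.003   0.0008]
11.0 [ 0.     -0.0119  0.0014 -0.1379 -0.003   0.0007]
15.0 [ 0.     -0.0178  0.0024 -0.2077 -0.0031  0.0006]
19.0 [ 0.     -0.0236  0.0039 -0.2776 -0.0031  0.0005]
23.0 [ 0.     -0.0293  0.0057 -0.3474 -0.0031  0.0004]
27.0 [ 0.     -0.0348  0.0079 -0.4172 -0.0031  0.0003]
29.0 [ 0.     -0.0375  0.0092 -0.4521 -0.0031  0.0002]
```

Request:
{"fn": "jog_arm", "kwargs": {
  "rows": [
    [-0.0028,-0.003,-0.001,-0.035,0,0,0],
    [-0.0028,-0.006,-0.0006,-0.07,0,0,0],
    [-0.0028,-0.009,-0.0004,-0.105,0,0,0],
    [-0.0028,-0.0119,0,-0.14,0,0,0],
    [-0.0028,-0.0148,0.0005,-0.175,0,0,0],
    [-0.0028,-0.0178,0.001,-0.21,0,0,0],
    [-0.0028,-0.0207,0.0017,-0.245,0,0,0],
    [-0.0028,-0.0236,0.0025,-0.28,0,0,0],
    [-0.0028,-0.0265,0.0034,-0.315,0,0,0],
    [-0.0028,-0.0293,0.0043,-0.35,0,0,0],
    [-0.0028,-0.0321,0.0054,-0.385,0,0,0],
    [-0.0028,-0.0348,0.0065,-0.417,0,0,0],
    [-0.0028,-0.0348,0.0065,-0.417,0,0,0]
  ]
}}

```text
time: 8.35
tool_pos: [0.6561, 0.1196, 0.0835]
tcp_rot: [1.961, 0.473, -1.956]
wrist_force: [6.8, 4.9, -14.2]
width: 0.092
```

```bash
python3 arc.py 28 29 30; python3 - <<'E'
from h import *
from workcell import monitor
import cv2
s=monitor.read_state();i=imaging.read_camera("wrist");np.save("s4.npy",np.r_[s["tool_pos"],s["tcp_rot"]])
cv2.imwrite("pics/w4.png",i)
a=cv2.resize(i[150:350,200:440],None,fx=3,fy=3,interpolation=cv2.INTER_CUBIC)
A=np.array([.579,.080])
for g in(30,32,34,36,38,64):
  for r in(.077,.093):
    u=(wproj(s,np.r_[A+r*np.array([np.cos(np.radians(g)),np.sin(np.radians(g))]),.033])[0]-[200,150])*3+1
    cv2.circle(a,tuple(int(q) for q in u),2,(0,255,255) if g!=34 else (0,0,255),-1)
cv2.imwrite("pics/c4.png",a)
E
```

```text
8.35 [0.6561 0.1196 0.0835] r 0.08663788272172347 ang 27.183513623649304 yaw-eq 27.056101919892654 F [  6.7563   4.9167 -14.2034] Frad 8.25618798435884 Ftan 1.2870655383519845 w 0.09188417134968513
28.0 [-0.     -0.0012  0.0012 -0.0165 -0.0026  0.0006]
29.0 [-0.     -0.0027  0.0013 -0.0339 -0.0026  0.0006]
30.0 [-0.     -0.0042  0.0014 -0.0514 -0.0026  0.0006]
```

View pics/c4.png

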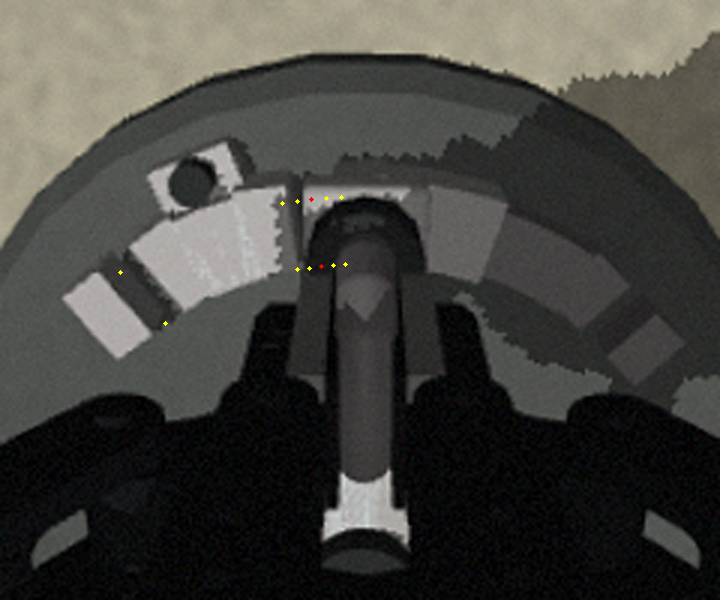

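The visible left edge of the gap is at about 37°, and its right edge is hidden under the arm end. That puts the notch centre at about 34°, matching the later gap at 64°. I'll stop short at 30°, lower the ring to riding height, then loosen to a loose cage.

Request:
{"fn": "jog_arm", "kwargs": {
  "rows": [
    [-0.0028,-0.0015,0,-0.018,0,0,0],
    [-0.0028,-0.003,0.0002,-0.036,0,0,0],
    [-0.0028,-0.0042,0.0004,-0.0514,0,0,0],
    [-0.002,-0.0042,0.0004,-0.0514,0,0,0],
    [-0.0012,-0.0042,0.0004,-0.0514,0,0,0],
    [-0.0005,-0.0042,0.0004,-0.0514,0,0,0],
    [-0.0005,-0.0042,0.0004,-0.0514,0,0,0]
  ]
}}

```text
time: 9.1
tool_pos: [0.6539, 0.1236, 0.0811]
tcp_rot: [1.93, 0.518, -1.925]
wrist_force: [7.0, 5.5, -11.8]
width: 0.088
```

```bash
python3 arc.py 30
```

```text
9.1 [0.6539 0.1236 0.0811] r 0.08670267450581447 ang 30.222319752416276 yaw-eq 30.006306716259353 F [  7.036    5.5202 -11.801 ] Frad 8.85826628729588 Ftan 1.2283302908398661 w 0.08785615495292237
30.0 [-0.      0.0003  0.0013  0.0001 -0.003   0.0011]
```

Request:
{"fn": "jog_arm", "kwargs": {
  "rows": [
    [-0.002,0,0,0,0,0,18],
    [-0.002,0,0,0,0,0,18],
    [-0.001,0,0,0,0,0,18],
    [0,0,0,0,0,0,18]
  ],
  "force": 20
}}

```text
time: 9.5
tool_pos: [0.6539, 0.1234, 0.0814]
tcp_rot: [1.93, 0.518, -1.924]
wrist_force: [-0.4, -0.1, 0.2]
width: 0.18
```

```bash
python3 arc.py 31 32 33 34 35 36
```

```text
9.5 [0.6539 0.1234 0.0814] r 0.08658095179580515 ang 30.04774918590924 yaw-eq 30.010570980991105 F [-0.3514 -0.0659  0.1524] Frad -0.33713973971212335 Ftan 0.11888284459558832 w 0.17962007364361465
31.0 [-0.     -0.0014  0.0012 -0.0173 -0.0031  0.0006]
32.0 [-0.     -0.0029  0.0012 -0.0347 -0.0031  0.0006]
33.0 [-0.     -0.0044  0.0013 -0.0522 -0.0031  0.0006]
34.0 [-0.     -0.0059  0.0014 -0.0696 -0.0031  0.0005]
35.0 [ 0.     -0.0074  0.0015 -0.0871 -0.0031  0.0005]
36.0 [ 0.     -0.0089  0.0016 -0.1045 -0.0031  0.0005]
```

Request:
{"fn": "jog_arm", "kwargs": {
  "rows": [
    [0,-0.001,0,-0.005,0,0,18],
    [0,-0.002,0,-0.01,0,0,18],
    [0,-0.003,0,-0.015,0,0,18],
    [0,-0.0038,0.0001,-0.02,0,0,18],
    [0,-0.0045,0.0001,-0.02,0,0,18],
    [0,-0.0045,0.0001,-0.02,0,0,18]
  ]
}}

```text
time: 10.1
tool_pos: [0.6521, 0.1267, 0.0816]
tcp_rot: [1.918, 0.534, -1.911]
wrist_force: [1.8, -2.8, 0.4]
width: 0.182
```

```bash
python3 arc.py; python3 - <<'E'
from workcell import imaging
import cv2
cv2.imwrite("pics/w5.png",imaging.read_camera("wrist"));cv2.imwrite("pics/sc5.png",imaging.read_camera("scene"))
E
```

```text
10.1 [0.6521 0.1267 0.0816] r 0.08670782425289215 ang 32.57162226700141 yaw-eq 31.157785072817596 F [ 1.8382 -2.8281  0.3542] Frad 0.02652036294296023 Ftan -3.3728930118106453 w 0.18232187490109392
```

Request:
{"fn": "jog_arm", "kwargs": {
  "rows": [
    [0,-0.001,0,-0.006,0,0,18],
    [0,-0.0015,0,-0.012,0,0,18],
    [0,-0.002,0,-0.018,0,0,18],
    [0,-0.002,0,-0.018,0,0,18]
  ]
}}

```text
time: 10.6
tool_pos: [0.6505, 0.129, 0.0814]
tcp_rot: [1.907, 0.551, -1.902]
wrist_force: [0.3, 0.7, -0.1]
width: 0.182
```

```bash
python3 arc.py
```

```text
10.6 [0.6505 0.129  0.0814] r 0.08662808116987203 ang 34.411994859746606 yaw-eq 32.16432526997342 F [ 0.3396  0.6671 -0.1424] Frad 0.6571223985206416 Ftan 0.3584133824596403 w 0.18158882713903435
```

Request:
{"fn": "jog_arm", "kwargs": {
  "rows": [
    [0,-0.0008,0,-0.006,0,0,18],
    [0,-0.0012,0,-0.01,0,0,18],
    [0,-0.0016,0,-0.015,0,0,18],
    [0,-0.0016,0,-0.015,0,0,18]
  ]
}}

```text
time: 11.0
tool_pos: [0.6494, 0.1307, 0.0814]
tcp_rot: [1.897, 0.564, -1.892]
wrist_force: [-0.8, -0.7, 0.3]
width: 0.177
```

```bash
python3 arc.py; python3 - <<'E'
from workcell import imaging
import cv2,numpy as np
w=imaging.read_camera("wrist");s=imaging.read_camera("scene")
f=lambda i,k:cv2.resize(i,None,fx=k,fy=k,interpolation=cv2.INTER_CUBIC)
w0=cv2.imread("pics/w5.png");s0=cv2.imread("pics/sc5.png")
g=lambda w,s:np.hstack([f(w[190:340,250:400],2),f(s[180:255,280:375],4)])
cv2.imwrite("pics/c6.png",np.vstack([g(w0,s0),g(w,s)]))
E
```

```text
11.0 [0.6494 0.1307 0.0814] r 0.08672739773802485 ang 35.77263036081379 yaw-eq 33.04965370027534 F [-0.832  -0.6876  0.3303] Frad -1.076988011686732 Ftan -0.07149748896997221 w 0.17698019748280117
```

View pics/c6.png

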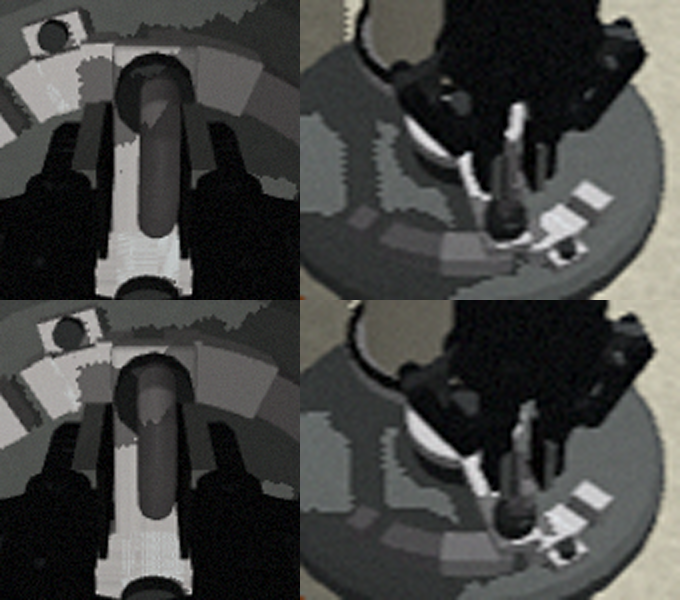

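The force vanished. In the lower pair the ring's near end has moved from row 308 to row 300, so it looks as if it dropped. I'll check that against a projected torus.

```bash
python3 - <<'E'
from h import *
from workcell import monitor
s=monitor.read_state();A=np.array([.579,.080])
i=imaging.read_camera("wrist");import cv2;cv2.imwrite("pics/w7.png",i)
u,v=np.meshgrid(np.linspace(0,2*np.pi,120),np.linspace(0,2*np.pi,40))
def ring(g,h):
    a=np.radians(g);e=np.array([np.cos(a),np.sin(a),0]);t=np.array([-np.sin(a),np.cos(a),0])
    rr=.0155+.0045*np.cos(v)
    P=np.r_[A,.085+h]+.085*e+(rr*np.cos(u))[...,None]*e+(rr*np.sin(u))[...,None]*[0,0,1]+(.0045*np.sin(v))[...,None]*t
    return wproj(s,P.reshape(-1,3))
for g in(33,34,35):
  for h in(0,.0085):
    q=ring(g,h);lo=q[q[:,1]>q[:,1].max()-10]
    print(g,h,"maxrow",q[:,1].max().round(1),"cols near end",lo[:,0].min().round(1),lo[:,0].max().round(1))
E
python3 arc.py
```

```text
33 0 maxrow 304.0 cols near end 318.6 337.3
33 0.0085 maxrow 314.1 cols near end 318.5 338.1
34 0 maxrow 304.0 cols near end 315.9 334.6
34 0.0085 maxrow 314.1 cols near end 315.6 335.2
35 0 maxrow 304.0 cols near end 313.2 331.8
35 0.0085 maxrow 314.2 cols near end 312.7 332.4
11.15 [0.6495 0.1305 0.0814] r 0.08673477947472895 ang 35.578777635935026 yaw-eq 33.02939327946884 F [ 0.0564 -0.1036 -0.2388] Frad -0.01441447994949445 Ftan -0.11712414862810569 w 0.17960428261072006
```

Request:
{"fn": "jog_arm", "kwargs": {
  "rows": [
    [0,0,0,0,0,0,45],
    [0,0,0,0,0,0,45],
    [0,0.002,0.0006,0,0,0,45],
    [0,0.0035,0.0012,0,0,0,45],
    [0.003,0.0035,0.0012,0,0,0,45],
    [0.006,0.0035,0.0012,0,0,0,45],
    [0.0099,0.0035,0.0012,0,0,0,45],
    [0.0099,0.0035,0.0012,0,0,0,45],
    [0.0099,0.0035,0.0012,0,0,0,45]
  ]
}}

```text
time: 12.05
tool_pos: [0.6502, 0.1269, 0.0711]
tcp_rot: [1.897, 0.564, -1.893]
wrist_force: [-0.5, -0.3, 0.8]
width: 0.446
```

```bash
python3 arc.py; python3 - <<'E'
from h import *
from workcell import monitor
import cv2
s=monitor.read_state();i=imaging.read_camera("wrist");cv2.imwrite("pics/w8.png",i)
f=lambda i:cv2.resize(i[180:340,240:400],None,fx=2.5,fy=2.5,interpolation=cv2.INTER_CUBIC)
cv2.imwrite("pics/c8.png",np.hstack([f(cv2.imread("pics/w2.png")),f(i)]))
v=np.load("s2.npy");A=np.array([.579,.080])
def ends(s,g,h):
    u,w=np.meshgrid(np.linspace(0,2*np.pi,120),np.linspace(0,2*np.pi,40))
    a=np.radians(g);e=np.array([np.cos(a),np.sin(a),0]);t=np.array([-np.sin(a),np.cos(a),0]);rr=.0155+.0045*np.cos(w)
    P=np.r_[A,.085+h]+.085*e+(rr*np.cos(u))[...,None]*e+(rr*np.sin(u))[...,None]*[0,0,1]+(.0045*np.sin(w))[...,None]*t
    return wproj(s,P.reshape(-1,3))[:,1].max()
for h in(0,.002,.0085): print(h,"before",ends(dict(tool_pos=v[:3],tcp_rot=v[3:]),-17,h),"now",ends(s,33.2,h))
E
```

```text
12.05 [0.6502 0.1269 0.0711] r 0.08528190826207342 ang 33.38349090378144 yaw-eq 33.034366028889565 F [-0.5257 -0.2604  0.7827] Frad -0.5822770219973354 Ftan 0.07184642196134988 w 0.4458242292834202
0 before 313.5656993333063 now 314.0423634279397
0.002 before 316.14044208550195 now 316.6245064081033
0.0085 before 324.9164256841789 now 325.42650067090455
```

View pics/c8.png

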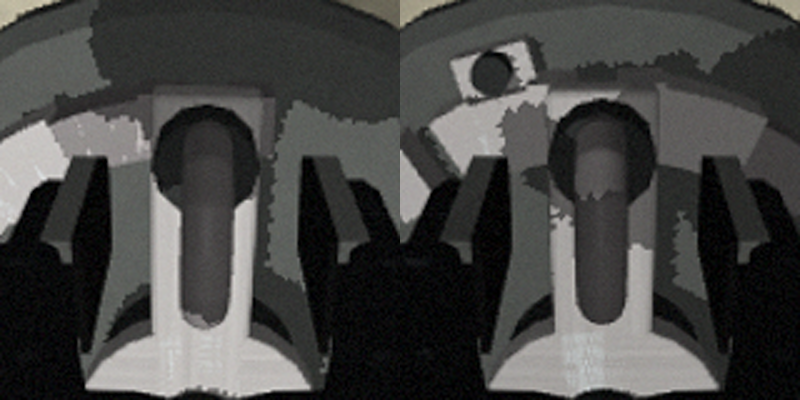

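The two pictures, locked at the start on the left and now on the right, match: the ring's near end is at crop row 328 against 325, and the barrel shows the same. The pin is fully down in the next notch. Withdrawing straight up.

Request:
{"fn": "jog_arm", "kwargs": {
  "rows": [
    [-0.005,0,0,0,0,0,45],
    [-0.02,0,0,0,0,0,45],
    [-0.05,0,0,0,0,0,45],
    [-0.09,0,0,0,0,0,45],
    [-0.13,0,0,0,0,0,45],
    [-0.17,0,0,0,0,0,45],
    [-0.2,0,0,0,0,0,45],
    [-0.2,0,0,0,0,0,45],
    [-0.2,0,0,0,0,0,45],
    [-0.2,0,0,0,0,0,45]
  ]
}}

```text
time: 13.1
tool_pos: [0.6493, 0.1263, 0.2705]
tcp_rot: [1.895, 0.564, -1.894]
wrist_force: [0.3, 0.4, -0.9]
width: 0.446
```

```bash
python3 arc.py; python3 - <<'E'
from workcell import imaging
import cv2,numpy as np
s=imaging.read_camera("scene");w=imaging.read_camera("wrist")
f=lambda i,k:cv2.resize(i,None,fx=k,fy=k,interpolation=cv2.INTER_CUBIC)
cv2.imwrite("pics/c9.png",np.hstack([f(s[130:270,210:450],1.8)[:250],f(w[120:320,210:450],1.25)]))
E
```

```text
13.1 [0.6493 0.1263 0.2705] r 0.08414616351040433 ang 33.366035711651605 yaw-eq 33.03176506903394 F [ 0.31    0.4115 -0.9236] Frad 0.48524342219286365 Ftan 0.17314206265329393 w 0.44559909359047395
```

View pics/c9.png

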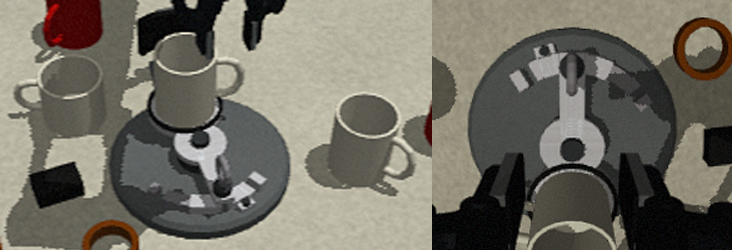

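The mug stands in its seat, the spares haven't moved, the ring is down in the next notch between the two sector pieces, and the hand is clear.

```bash
python3 -c "
from workcell import finish_job;print(finish_job())"
```

```text
the job is handed in; nothing more can be done
None
```

The stand is turned on to its next notch and, by my camera checks, locked there. I handed the job in at about 13 s of the 51 s allowed, with the hand clear.

**What I did:**
- I gripped the ring and lifted it about 12 mm.
- I swung it anticlockwise to about 4° short of the next notch and lowered it to riding height. Then I loosened the fingers to a loose cage and nudged the ring on with a push of about 3 N.
- It dropped by itself at about 50° (0.88 rad) from the first notch, within the stated 38 to 58°. I then opened the fingers and withdrew straight up.

**Last checks:**
- **Ring height:** seen from the same relative hand pose, the ring's near end agreed with the starting locked picture to about 1 image pixel (roughly 1 mm). I read that as fully down.
- **Scene:** the mug stands in its seat, and the two spare mugs look unmoved.
- **Forces:** hand forces were near zero after release. Readings taken between moves stayed under about 17 N.

**What disagreed or was not tested:**
- The wrist showed an unexplained outward pull of about 8 N while the ring was held; it vanished on release.
- The arm sagged about 3 mm under the spring, so I commanded extra lift.
- I did not push on the arm to test the lock, so as not to load the pin sideways.

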